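# Top up the oil-tin crate on the workshop bench

## Robot

A 6-joint arm with a two-finger parallel gripper is mounted at the origin on the work surface. World frame = base frame: x ahead of the robot, y to its left, z up, the work surface at z = 0. Lengths are in m, angles in rad, forces in N, time in s.
With the tool pointing down it reaches from about 0.275 to 0.75 m from the base axis. Payload 10.2 kg.
Tool frame: the origin (TCP) lies at the very end of the fingers, on their centre line; the grasp point (between the pads) lies 19 mm behind it; z points along the fingers, y is the line along which they close (so a half turn about z gives the same grasp; the last joint's range is limited). The gripper opens to 85 mm and grips with 20 to 120 N. Pads are 22 mm wide; open, the fingers measure 114 mm over their backs; the gripper's body (76 mm by 85 mm) begins 54 mm behind the grasp point. The pads swing forward as they close: fully open they stand 13 mm farther back than shut.
Start: joints at [0.881, 0.313, 1.498, -0, 1.331, -0.223], TCP at [0.236, 0.469, 0.231] pointing down, gripper open.
Joint ranges: [-2.94, 2.94], [-0.97, 2.17], [0.19, 2.56], [-1.23, 4.37], [0.02, 3.11], [-2.88, 2.88]. Speed limits (rad/s): [2.39, 2.39, 3.01, 3.14, 3.14, 3.14].

## Interface

Orientations are given as [roll, pitch, yaw] about the fixed x, y, z axes, in that order (R = Rz(yaw) Ry(pitch) Rx(roll)).
In Python, from workcell import manip, imaging gives the robot as it stands.
- The arm moves only by the shell command python3 -m jog 'ROWS' [FORCE]. ROWS is JSON, a list of rows, each an object with "slide": the shift along the tool's x, y, z each as a share of 0.15 m, from -1 to 1, a list of three; "twist": the turn, a rotation vector about the tool's x, y, z each as a share of 45 degrees, from -1 to 1, a list of three; "fingers": the closure, from 0 (fully open) to 1 (shut). In form: [{"slide": [dx, dy, dz], "twist": [rx, ry, rz], "fingers": fingers}, ...]. A call has 1 to 8 rows; each row is the pose to reach, as a shift and turn from the pose commanded when the call began, along the tool's axes at that moment; what a row does not reach only later rows make up. A row lasts 1/12 s, in which the tool goes at most 41.7 mm and 7.16 degrees, less where a joint would pass 70% of its speed; a pose out of reach is approached as far as the arm can. A call with a number of a shift or a turn outside -1 to 1 is refused whole. A call with a gripper value outside its range is refused whole. The fingers move at their own pace and stop on an object; FORCE is the grip in N (left out, the last holds). Time passes only in rows, so rows that repeat a pose let the fingers close. It gives the time, the measured TCP pose, the force, the opening and the grip force at its end, in the units of the state.
- manip.read_state(): the state, without advancing time (a new reading comes with each control period).
- imaging.camera(name): name is "side" or "top" or "wrist"; returns a dict with "image" (400x640x3 uint8, red, green, blue), "K" (3x3 intrinsics, pixels), "R" (3x3) and "t" (3): a world point X has camera coordinates R X + t; the wrist camera has in their place "T_tool_cam" (4x4, takes a point from camera to tool coordinates, whose origin is the TCP and whose axes are the flange's). Camera axes: x right, y down, z forward; pixel columns grow to the right and rows downward; lengths in m; the calibration is good to about 2 mm. The wrist camera is an equidistant fisheye: a pixel r from the principal point sees the ray r / f radians off the axis. A picture is of the moment at which its call begins: read the wrist's pose just before it. There is no depth.
- manip.finish_job(): hands the job in; it is judged then, once.
The state is a dict: "t": time; "q": joint angles; "qvel": joint speeds; "effort": joint torques, N m; "ee_pos": TCP position; "tcp_rot": TCP orientation; "force": force on the tool from outside, world axes, zero at the start; "moment": the same for the moment, N m; "grip_width": finger opening in m; "finger_force": force on a finger pad.
Only numpy, scipy, OpenCV 4.12 (cv2) and the standard library are available. Lean on these libraries where they do the work, as an engineer would, in place of code of your own. Each camera call takes 0.05 s, during which the arm holds its last target. There are 200 camera calls.

## Task

The blue crate on the bench should be full of orange oil tins, but two of its cells are empty. Take the two orange tins that stand loose on the bench and set one upright in each empty cell, right down on its floor; lower them in, do not drop them.

Things in the scene. Friction and masses are not known exactly. Their poses are not given: they have to be found in the camera images.
- tin_a_center (a point): one of two orange oil tins standing loose on the bench (white band, black cap, 0.2 to 0.45 kg): round, 50 mm in diameter, 120 mm tall; the straight side ends 106 mm above the foot, then a cap 34 mm wide. This point: its centre, 60 mm above the foot, z up along the tin (yaw means nothing). Grip it 25 to 30 mm above this point: the fingers then stay above the crate's cover.
- tin_b_center (a point): the other loose orange oil tin, the same in all: 50 mm in diameter, 120 mm tall, this point at its centre, 60 mm above the foot, z up. A green and a grey tin of the same size, not wanted, stand nearby; the gaps between loose tins are at least 45 mm.
- cell_a_floor (a point): centre of the floor (yellow dot) of one of two empty cells of the fixed blue crate; x, y along the crate's sides, z up. The crate has 2 cells along x by 3 along y, 92 mm apart; its cover, top 55 mm above the bench, has a 74 mm square opening over each cell; floors are 6 mm above the bench. The other 4 cells hold the same orange tins, tops 126 mm above the bench.
- cell_b_floor (a point): centre of the floor (yellow dot) of the other empty cell of the same crate, same size and axes: 74 mm square opening, floor 6 mm and cover top 55 mm above the bench.
Not all that is in view belongs to the job. Leave any pink or yellow look-alike of the part that bears tin_a_center alone.

How it is judged:
At the end, for the whole second after the job is handed in: Each of the two empty cells holds one of the two orange tins (either way round): the tin's centre within 20 mm sideways of the cell's centre and less than 68 mm above its floor (60 mm when it stands on it), upright within 10 degrees, at rest (((horizontal distance between tin_a_center and cell_a_floor below 0.02 m and z of tin_a_center in the frame of cell_a_floor below 0.068 m and horizontal distance between tin_b_center and cell_b_floor below 0.02 m and z of tin_b_center in the frame of cell_b_floor below 0.068 m) or (horizontal distance between tin_a_center and cell_b_floor below 0.02 m and z of tin_a_center in the frame of cell_b_floor below 0.068 m and horizontal distance between tin_b_center and cell_a_floor below 0.02 m and z of tin_b_center in the frame of cell_a_floor below 0.068 m)) and angle between each of tin_a_center, tin_b_center's own z axis and vertical below 0.175 rad and linear speed of each of tin_a, tin_b below 0.03 m/s); the robot touches nothing.
It fails at once if an orange tin dropped into a cell (moving faster than 0.7 m/s at a cell, its foot less than 60 mm above the floor) ((horizontal distance between tin_a_center and cell_a_floor below 0.03 m and z of tin_a_center in the frame of cell_a_floor below 0.12 m and linear speed of tin_a above 0.7 m/s) or (horizontal distance between tin_a_center and cell_b_floor below 0.03 m and z of tin_a_center in the frame of cell_b_floor below 0.12 m and linear speed of tin_a above 0.7 m/s) or (horizontal distance between tin_b_center and cell_a_floor below 0.03 m and z of tin_b_center in the frame of cell_a_floor below 0.12 m and linear speed of tin_b above 0.7 m/s) or (horizontal distance between tin_b_center and cell_b_floor below 0.03 m and z of tin_b_center in the frame of cell_b_floor below 0.12 m and linear speed of tin_b above 0.7 m/s)).
It also fails if it takes over 56 s, if anything falls off the work surface, if the arm or the gripper's body presses on something with over 40 N, if the wrist force passes 120 N, or if a joint passes its speed limit or range.

## Working session

There is one attempt and no reset: what is moved stays moved. The work goes in short steps, Python scripts to look and compute and a shell command to move; the robot and the scene stay as the last step left them, time stands still between calls to the robot, and variables do not carry over. Pictures are saved under pics/ and viewed, at most 10 in all, crops included, and the job is handed in when it is done.

```bash
mkdir -p pics; ls; python3 - <<'E'
from workcell import manip, imaging
import cv2,numpy as np
s=manip.read_state(); print({k:np.round(s[k],3) for k in('t','ee_pos','tcp_rot','grip_width')})
for n in('top','side'):
    c=imaging.camera(n); cv2.imwrite(f'pics/{n}0.png',c['image'][:,:,::-1]); np.savez(f'{n}0.npz',**c)
    print(n,np.round(-c['R'].T@c['t'],3),np.round(c['K'][0],1), np.round(c['R'],2).tolist())
E
```

```text
pics
{'t': np.float64(0.0), 'ee_pos': array([0.236, 0.469, 0.231]), 'tcp_rot': array([-3.14 , -0.   ,  2.675]), 'grip_width': np.float64(0.086)}
top [ 0.377 -0.028  1.026] [500.7   0.  308.5] [[0.02, -1.0, 0.03], [-0.99, -0.02, -0.1], [0.11, -0.03, -0.99]]
side [ 0.174 -0.542  0.796] [435.7   0.  321.5] [[0.85, -0.52, 0.0], [-0.4, -0.65, -0.65], [0.34, 0.55, -0.76]]
```

View pics/top0.png

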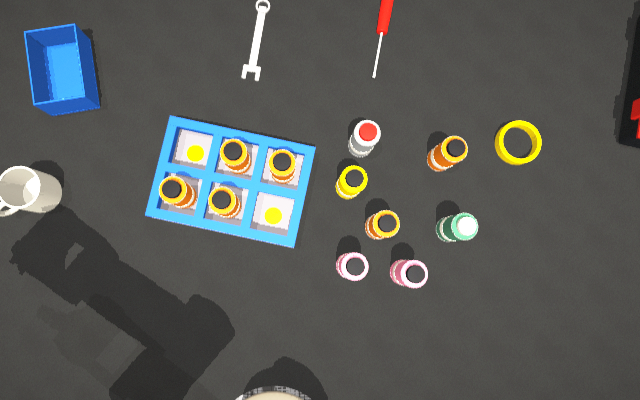

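View pics/side0.png

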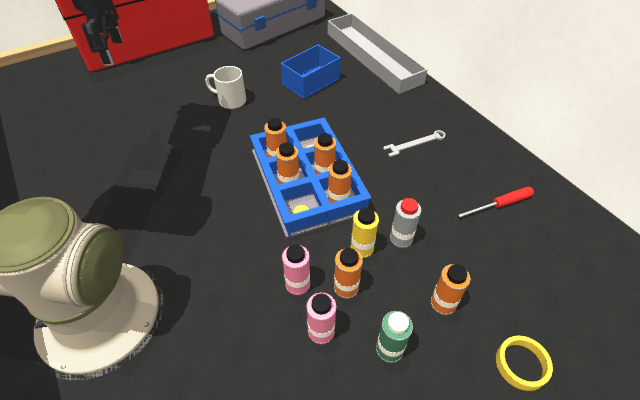

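The top view shows the empty cells' yellow dots at about (196,153) and (273,215), and the caps of the loose orange tins at about (456,147) and (386,226). The side view agrees. The yellow tin near (352,182), the pink ones, the grey and the green are all to be left alone.

```bash
cat > h.py <<'E'
import numpy as np,cv2
from workcell import manip,imaging
from scipy.spatial.transform import Rotation as Ro
def ray(c,px,z):
    d=c['R'].T@np.linalg.inv(c['K'])@np.array([px[0],px[1],1.]); o=-c['R'].T@c['t']
    return o+d*(z-o[2])/d[2]
def blobs(m,amin):
    n,l,s,ce=cv2.connectedComponentsWithStats(m.astype(np.uint8)); 
    return [(ce[i],s[i],l==i) for i in range(1,n) if s[i,4]>amin]
def plan(xy,z,yaw,s=None):
    """move in tool units to TCP xyz, world yaw of tool"""
    s=s or manip.read_state(); R=Ro.from_euler('xyz',s['tcp_rot']); 
    p=np.array([*xy,z])
    T=Ro.from_euler('xyz',[np.pi,0,yaw]); T2=Ro.from_euler('xyz',[np.pi,0,yaw+np.pi])
    w=min([(R.inv()*t).as_rotvec() for t in(T,T2)],key=np.linalg.norm)
    return np.round(R.inv().apply(p-s['ee_pos'])/.15,3),np.round(w/(np.pi/4),3)
E
python3 - <<'E'
from h import *
for n in('top','side'):
    c=dict(np.load(n+'0.npz')); h=cv2.cvtColor(c['image'],cv2.COLOR_RGB2HSV); H,S,V=h[...,0],h[...,1],h[...,2]
    print(n)
    for ce,s,m in blobs((H>=5)&(H<=21)&(S>150)&(V>90),60):
        x,y,w,hh=s[:4]
        x0,y0,x1,y1=x-4,y-14,x+w+6,y+hh+4
        sub=np.zeros(H.shape,bool); sub[max(y0,0):y1,max(x0,0):x1]=1
        d=[b for b in blobs(sub&(V<48)&cv2.dilate(m.astype(np.uint8),np.ones((5,5))).astype(bool),5)]
        print('orange',s, 'med H',np.median(H[m]),'foot?',ray(c,ce,.06).round(3),[ (b[0].round(1),b[1][4],ray(c,b[0],.118).round(3)) for b in d])
    for ce,s,m in blobs((H>=24)&(H<=33)&(S>150)&(V>120),30): print('yellow',ce.round(1),s,ray(c,ce,.006).round(3))
    for ce,s,m in blobs((H>=100)&(H<=116)&(S>150)&(V>80),3000):
        q=max(cv2.findContours(m.astype(np.uint8),0,2)[0],key=cv2.contourArea); 
        b=cv2.boxPoints(cv2.minAreaRect(q)); ap=cv2.approxPolyDP(cv2.convexHull(q),8,True)[:,0]
        P=[ray(c,p,.055)[:2].round(3) for p in ap]; print('crate',ap.tolist(),P)
E
```

```text
top
orange [433 143  24  24 204] med H 14.0 foot? [ 0.578 -0.319  0.06 ] []
orange [427 151  15  20  63] med H 13.0 foot? [ 0.567 -0.3    0.06 ] []
orange [226 153  23  17  98] med H 14.0 foot? [0.554 0.075 0.06 ] []
orange [271 171  23   9  68] med H 14.0 foot? [ 0.532 -0.008  0.06 ] []
orange [174 183  18  23 129] med H 14.0 foot? [0.488 0.178 0.06 ] []
orange [220 196  19  20  71] med H 13.0 foot? [0.467 0.088 0.06 ] []
orange [369 216  13  22  77] med H 14.0 foot? [ 0.435 -0.184  0.06 ] []
yellow [518.2 142.1] [495 120  47  45 954] [ 0.626 -0.5    0.006]
yellow [451.3 152.7] [442 138  25  23 147] [ 0.599 -0.358  0.006]
yellow [233.4 154.1] [220 140  26  25 190] [0.585 0.096 0.006]
yellow [195.  152.8] [187 145  17  16 216] [0.585 0.175 0.006]
yellow [281.1 164.3] [269 150  26  25 201] [ 0.566 -0.003  0.006]
yellow [351.5 181. ] [338 165  30  31 427] [ 0.534 -0.149  0.006]
yellow [173.5 192.6] [160 177  26  26 176] [0.502 0.215 0.006]
yellow [339.7 192.7] [335 183  15  16  38] [ 0.509 -0.125  0.006]
yellow [222.2 202.3] [209 188  26  25 188] [0.484 0.115 0.006]
yellow [272.8 215.4
[... 1305 characters left out ...]
array([463.6, 295.8]), np.int32(32), array([ 0.565, -0.372,  0.118]))]
orange [334 283  25  14 121] med H 12.0 foot? [ 0.416 -0.237  0.06 ] [(array([359.2, 288.6]), np.int32(18), array([ 0.42 , -0.268,  0.118]))]
orange [431 295  26  19 142] med H 12.0 foot? [ 0.547 -0.352  0.06 ] [(array([457.3, 307.2]), np.int32(9), array([ 0.541, -0.382,  0.118]))]
yellow [299.8 208.6] [294 206  13   7  53] [0.461 0.018 0.006]
yellow [365.3 221.6] [353 210  26  20 188] [ 0.569 -0.091  0.006]
yellow [525.1 362.2] [496 335  57  56 913] [ 0.631 -0.498  0.006]
crate [[323, 117], [371, 198], [290, 236], [250, 135]] [array([0.647, 0.219]), array([ 0.593, -0.073]), array([ 0.39 , -0.069]), array([0.453, 0.255])]
```

```bash
python3 - <<'E'
from h import *
c=dict(np.load('top0.npz'))
T={'A':ray(c,(386,223.5),.106)[:2],'B':ray(c,(454.5,150),.106)[:2]}
O={k:ray(c,p,.119)[:2] for k,p in dict(yellow=(354,178),grey=(368,131),green=(464,227),p1=(356,266),p2=(416,274),A=(387,226),B=(456,147)).items()}
for k,v in {**O}.items(): print(k,v.round(3))
for k,v in T.items():
    print(k,v.round(4),'r',np.hypot(*v).round(3))
    best=[]
    for a in range(0,180,5):
        u=np.array([np.cos(np.radians(a)),np.sin(np.radians(a))])
        d=min(np.linalg.norm(v+s*u*.048-o) for s in(1,-1) for q,o in O.items() if q!=k)
        best.append((round(d-.025,3),a))
    print(sorted(best)[-6:], 'finger dir deg; yaw: tool y dir')
E
```

```text
yellow [ 0.523 -0.14 ]
grey [ 0.612 -0.165]
green [ 0.437 -0.343]
p1 [ 0.362 -0.145]
p2 [ 0.35  -0.254]
A [ 0.436 -0.201]
B [ 0.586 -0.33 ]
A [ 0.4409 -0.2017] r 0.485
[(np.float64(0.046), 75), (np.float64(0.046), 100), (np.float64(0.05), 80), (np.float64(0.05), 95), (np.float64(0.054), 85), (np.float64(0.054), 90)] finger dir deg; yaw: tool y dir
B [ 0.5828 -0.3316] r 0.671
[(np.float64(0.1), 130), (np.float64(0.102), 105), (np.float64(0.104), 110), (np.float64(0.104), 125), (np.float64(0.107), 115), (np.float64(0.108), 120)] finger dir deg; yaw: tool y dir
```

```bash
R='{"slide":[-1,-1,0],"twist":[0,0,0],"fingers":0}'; python3 -m jog '[{"slide":[-1,-1,0],"twist":[0,0,0],"fingers":0},{"slide":[-1,-1,0],"twist":[0,0,0],"fingers":0},{"slide":[-1,-1,0],"twist":[0,0,0],"fingers":0},{"slide":[-1,-1,0],"twist":[0,0,0],"fingers":0},{"slide":[-1,-1,0],"twist":[0,0,0],"fingers":0},{"slide":[-1,-1,0],"twist":[0,0,0],"fingers":0}]'
python3 -m jog '[{"slide":[-1,-1,0],"twist":[0,0,0],"fingers":0},{"slide":[-1,-1,0],"twist":[0,0,0],"fingers":0},{"slide":[-1,-1,0],"twist":[0,0,0],"fingers":0},{"slide":[-1,-1,0],"twist":[0,0,0],"fingers":0},{"slide":[-1,-1,0],"twist":[0,0,0],"fingers":0},{"slide":[-1,-1,0],"twist":[0,0,0],"fingers":0}]'
python3 -c "
from h import *
import math
print(plan((.44,-.203),.231,math.pi))"
```

```text
t: 0.6
ee_pos: [0.3041, 0.263, 0.2312]
tcp_rot: [-3.14, 0.001, 2.67]
force: [-0.2, -0.3, -0.0]
grip_width: 0.0856
finger_force: 0.0
t: 1.1
ee_pos: [0.3707, 0.0609, 0.2312]
tcp_rot: [-3.141, 0.001, 2.668]
force: [-0.1, 1.4, 0.0]
grip_width: 0.0853
finger_force: 0.0
(array([-1.214, -1.355,  0.004]), array([-0.002,  0.001, -0.603]))
```

```bash
python3 -m jog '[{"slide":[-1,-1,0],"twist":[0,0,-0.6],"fingers":0},{"slide":[-1,-1,0],"twist":[0,0,-0.6],"fingers":0},{"slide":[-1,-1,0],"twist":[0,0,-0.6],"fingers":0},{"slide":[-1,-1,0],"twist":[0,0,-0.6],"fingers":0},{"slide":[-1,-1,0],"twist":[0,0,-0.6],"fingers":0},{"slide":[-1,-1,0],"twist":[0,0,-0.6],"fingers":0},{"slide":[-1,-1,0],"twist":[0,0,-0.6],"fingers":0}]'
python3 - <<'E'
from h import *
s=manip.read_state(); c=imaging.camera('wrist'); cv2.imwrite('pics/w1.png',c['image'][:,:,::-1]); print(c['K'],c['T_tool_cam'].round(3))
print(plan((.44,-.203),.231,np.pi,s))
E
```

```text
t: 1.68
ee_pos: [0.4366, -0.1393, 0.2306]
tcp_rot: [-3.141, -0.001, -3.141]
force: [0.4, 0.7, 0.6]
grip_width: 0.0854
finger_force: 0.0
[[309.70691629   0.         319.84765257]
 [  0.         309.70691629 192.84441717]
 [  0.           0.           1.        ]] [[ 0.    -0.958 -0.287  0.073]
 [ 1.     0.    -0.     0.   ]
 [ 0.    -0.287  0.958 -0.143]
 [ 0.     0.     0.     1.   ]]
(array([-0.022, -0.424, -0.002]), array([-0.001, -0.001,  0.001]))
```

View pics/w1.png

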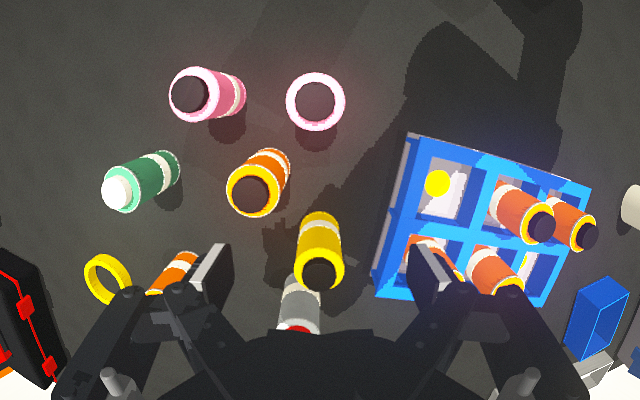

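The wrist picture shows tin A's cap at (250,195) with its shoulder ring around (253,190), and the yellow dot of the near empty cell at (438,184).

```bash
cat >> h.py <<'E'
def wray(c,s,px,z):
    K=c['K']; v=np.array([(px[0]-K[0,2])/K[0,0],(px[1]-K[1,2])/K[1,1]]); th=np.linalg.norm(v)
    d=np.r_[v/th*np.sin(th),np.cos(th)]; T=c['T_tool_cam']; R=Ro.from_euler('xyz',s['tcp_rot']).as_matrix()
    o=s['ee_pos']+R@T[:3,3]; d=R@T[:3,:3]@d
    return (o+d*(z-o[2])/d[2])[:2]
E
python3 - <<'E'
from h import *
s=manip.read_state(); c=imaging.camera('wrist'); I=c['image']; h=cv2.cvtColor(I,cv2.COLOR_RGB2HSV); H,S,V=h[...,0],h[...,1],h[...,2]
m=np.zeros(H.shape,bool); m[150:235,210:310]=1
for ce,st,k in blobs(m&(H>=17)&(H<=33)&(S>150)&(V>120),100):
    q=max(cv2.findContours(k.astype(np.uint8),0,2)[0],key=cv2.contourArea); e=cv2.fitEllipse(cv2.convexHull(q)); print('rim',e,wray(c,s,e[0],.106))
for ce,st,k in blobs(m&(V<70)&(np.hypot(*(np.indices(H.shape)-np.array([194,250])[:,None,None]))<24),100): print('cap',ce,st,wray(c,s,ce,.119))
m[:]=0;m[160:210,415:465]=1
for ce,st,k in blobs(m&(H>=24)&(H<=33)&(S>150)&(V>120),100): print('dot',ce,st,wray(c,s,ce,.006))
E
```

```text
rim ((249.73939514160156, 191.26327514648438), (48.95627975463867, 51.857547760009766), 134.22744750976562) [ 0.44165589 -0.2008161 ]
dot [435.11450382 183.69465649] [423 171  25  27 524] [0.46034191 0.01211509]
```

```bash
python3 -c "
from h import *
print(plan((.4415,-.2012),.068,np.pi))"
python3 -m jog '[{"slide":[-0.03,-0.41,0],"twist":[0,0,0],"fingers":0},{"slide":[-0.03,-0.41,0],"twist":[0,0,0],"fingers":0},{"slide":[-0.03,-0.41,0.3],"twist":[0,0,0],"fingers":0},{"slide":[-0.03,-0.41,0.3],"twist":[0,0,0],"fingers":0},{"slide":[-0.03,-0.41,0.3],"twist":[0,0,0],"fingers":0}]'
python3 -c "
from h import *
print(plan((.4415,-.2012),.068,np.pi))"
```

```text
(array([-0.039, -0.438,  1.084]), array([ 0.001, -0.001,  0.004]))
t: 2.2
ee_pos: [0.4395, -0.1951, 0.1851]
tcp_rot: [3.138, -0.004, -3.136]
force: [0.1, 0.2, 0.1]
grip_width: 0.0852
finger_force: 0.0
(array([-0.016, -0.043,  0.78 ]), array([ 0.004, -0.005,  0.007]))
```

```bash
python3 -m jog '[{"slide":[-0.015,-0.03,0.2],"twist":[0,0,0],"fingers":0},{"slide":[-0.015,-0.03,0.45],"twist":[0,0,0],"fingers":0},{"slide":[-0.015,-0.03,0.65],"twist":[0,0,0],"fingers":0},{"slide":[-0.015,-0.03,0.78],"twist":[0,0,0],"fingers":0},{"slide":[-0.015,-0.03,0.78],"twist":[0,0,0],"fingers":0},{"slide":[-0.015,-0.03,0.78],"twist":[0,0,0],"fingers":0}]'
python3 -c "
from h import *
print(plan((.4415,-.2012),.068,np.pi))"
```

```text
t: 2.7
ee_pos: [0.4434, -0.201, 0.0707]
tcp_rot: [-3.141, 0.001, -3.136]
force: [1.0, -0.1, 0.6]
grip_width: 0.0851
finger_force: 0.0
(array([ 0.012, -0.001,  0.018]), array([-0.   ,  0.001,  0.007]))
```

```bash
python3 -m jog '[{"slide":[0,0,0],"twist":[0,0,0],"fingers":0.35},{"slide":[0,0,0],"twist":[0,0,0],"fingers":0.6},{"slide":[0,0,0],"twist":[0,0,0],"fingers":1},{"slide":[0,0,0],"twist":[0,0,0],"fingers":1},{"slide":[0,0,0],"twist":[0,0,0],"fingers":1},{"slide":[0,0,0],"twist":[0,0,0],"fingers":1},{"slide":[0,0,0],"twist":[0,0,0],"fingers":1},{"slide":[0,0,0],"twist":[0,0,0],"fingers":1}]' 50
```

```text
t: 3.37
ee_pos: [0.4434, -0.2017, 0.071]
tcp_rot: [-3.14, 0.002, -3.137]
force: [-0.1, 2.0, 9.6]
grip_width: 0.0489
finger_force: 51.5
```

```bash
python3 -m jog '[{"slide":[0,0,-0.1],"twist":[0,0,0],"fingers":1},{"slide":[0,0,-0.3],"twist":[0,0,0],"fingers":1},{"slide":[0,0,-0.55],"twist":[0,0,0],"fingers":1},{"slide":[0,0,-0.8],"twist":[0,0,0],"fingers":1},{"slide":[0,0,-1],"twist":[0,0,0],"fingers":1},{"slide":[0,0,-1],"twist":[0,0,0],"fingers":1},{"slide":[0,0,-1],"twist":[0,0,0],"fingers":1}]'
python3 -c "
from h import *
print(manip.read_state()['q'],plan((.4602,.012),.235,np.pi+.593))"
```

```text
t: 3.95
ee_pos: [0.4428, -0.2016, 0.2203]
tcp_rot: [-3.14, 0.002, -3.137]
force: [0.7, 0.6, -4.9]
grip_width: 0.0485
finger_force: 53.6
[-6.68561047e-01  2.35944239e-01  1.62854920e+00 -4.02630490e-06
  1.27449529e+00 -2.24384268e+00] (array([-0.122,  1.423, -0.1  ]), array([-0.003,  0.002, -0.749]))
```

```bash
python3 -m jog '[{"slide":[-0.02,0.2,-0.1],"twist":[0,0,-0.1],"fingers":1},{"slide":[-0.04,0.42,-0.1],"twist":[0,0,-0.25],"fingers":1},{"slide":[-0.06,0.65,-0.1],"twist":[0,0,-0.4],"fingers":1},{"slide":[-0.09,0.85,-0.1],"twist":[0,0,-0.55],"fingers":1},{"slide":[-0.09,1,-0.1],"twist":[0,0,-0.7],"fingers":1},{"slide":[-0.09,1,-0.1],"twist":[0,0,-0.75],"fingers":1},{"slide":[-0.09,1,-0.1],"twist":[0,0,-0.75],"fingers":1},{"slide":[-0.09,1,-0.1],"twist":[0,0,-0.75],"fingers":1}]'
python3 -c "
from h import *
print(plan((.4602,.012),.235,np.pi+.593))"
```

```text
t: 4.62
ee_pos: [0.455, -0.0514, 0.233]
tcp_rot: [3.14, -0.002, -2.55]
force: [-0.1, 0.8, -5.0]
grip_width: 0.0486
finger_force: 54.2
(array([-0.265,  0.331, -0.013]), array([ 0.003, -0.002, -0.001]))
```

```bash
python3 -m jog '[{"slide":[-0.1,0.12,0],"twist":[0,0,0],"fingers":1},{"slide":[-0.2,0.25,0],"twist":[0,0,0],"fingers":1},{"slide":[-0.265,0.33,0],"twist":[0,0,0],"fingers":1},{"slide":[-0.265,0.33,0],"twist":[0,0,0],"fingers":1},{"slide":[-0.265,0.33,0],"twist":[0,0,0],"fingers":1},{"slide":[-0.265,0.33,0],"twist":[0,0,0],"fingers":1}]'
python3 - <<'E'
from h import *
print(plan((.4602,.012),.077,np.pi+.593))
s=manip.read_state(); c=imaging.camera('wrist'); cv2.imwrite('pics/w2.png',c['image'][:,:,::-1])
E
```

```text
t: 5.12
ee_pos: [0.4607, 0.0109, 0.2338]
tcp_rot: [3.141, -0.001, -2.55]
force: [0.3, -0.5, -3.9]
grip_width: 0.0483
finger_force: 54.2
(array([-0.002,  0.007,  1.045]), array([ 0.   , -0.001, -0.002]))
```

View pics/w2.png

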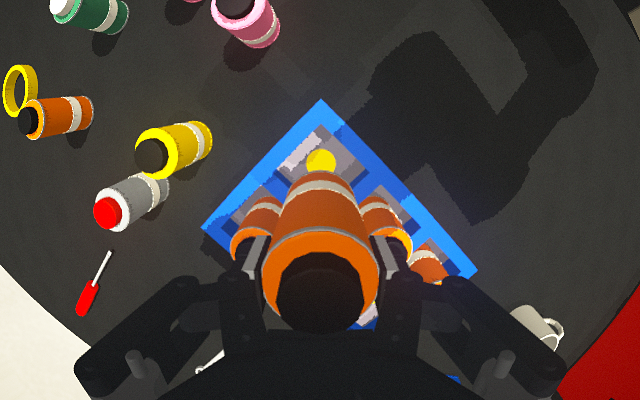

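The tin hangs upright in the fingers, over its cell. The dot at (321,160) is on the line of symmetry, and the neighbouring tins are clear on both sides.

```bash
python3 -m jog '[{"slide":[0,0.005,0.12],"twist":[0,0,0],"fingers":1},{"slide":[0,0.005,0.27],"twist":[0,0,0],"fingers":1},{"slide":[0,0.005,0.42],"twist":[0,0,0],"fingers":1},{"slide":[0,0.005,0.57],"twist":[0,0,0],"fingers":1},{"slide":[0,0.005,0.7],"twist":[0,0,0],"fingers":1},{"slide":[0,0.005,0.8],"twist":[0,0,0],"fingers":1},{"slide":[0,0.005,0.88],"twist":[0,0,0],"fingers":1},{"slide":[0,0.005,0.93],"twist":[0,0,0],"fingers":1}]'
python3 -m jog '[{"slide":[0,0,0.03],"twist":[0,0,0],"fingers":1},{"slide":[0,0,0.06],"twist":[0,0,0],"fingers":1},{"slide":[0,0,0.08],"twist":[0,0,0],"fingers":1},{"slide":[0,0,0.08],"twist":[0,0,0],"fingers":1},{"slide":[0,0,0.08],"twist":[0,0,0],"fingers":1}]'
```

```text
t: 5.83
ee_pos: [0.4598, 0.0116, 0.0935]
tcp_rot: [3.14, -0.001, -2.55]
force: [-0.4, 0.7, -3.2]
grip_width: 0.0484
finger_force: 54.3
t: 6.25
ee_pos: [0.4605, 0.0124, 0.0831]
tcp_rot: [-3.141, 0.0, -2.548]
force: [0.0, -0.2, -2.8]
grip_width: 0.0485
finger_force: 54.3
```

```bash
python3 -m jog '[{"slide":[0,0,0.01],"twist":[0,0,0],"fingers":1},{"slide":[0,0,0.02],"twist":[0,0,0],"fingers":1},{"slide":[0,0,0.03],"twist":[0,0,0],"fingers":1},{"slide":[0,0,0.04],"twist":[0,0,0],"fingers":1},{"slide":[0,0,0.04],"twist":[0,0,0],"fingers":1},{"slide":[0,0,0.04],"twist":[0,0,0],"fingers":1}]'
```

```text
t: 6.75
ee_pos: [0.4605, 0.0125, 0.077]
tcp_rot: [-3.141, 0.0, -2.548]
force: [-2.1, 1.0, 1.5]
grip_width: 0.0484
finger_force: 54.7
```

The wrist force changed sign, so the foot is on the floor. Next I release and go up.

```bash
python3 -m jog '[{"slide":[0,0,0.005],"twist":[0,0,0],"fingers":0.35},{"slide":[0,0,0.005],"twist":[0,0,0],"fingers":0.3},{"slide":[0,0,0.005],"twist":[0,0,0],"fingers":0.2},{"slide":[0,0,0.005],"twist":[0,0,0],"fingers":0.15},{"slide":[0,0,0.005],"twist":[0,0,0],"fingers":0.15}]'
python3 -m jog '[{"slide":[0,0,-0.1],"twist":[0,0,0],"fingers":0.15},{"slide":[0,0,-0.3],"twist":[0,0,0],"fingers":0.15},{"slide":[0,0,-0.55],"twist":[0,0,0],"fingers":0.15},{"slide":[0,0,-0.8],"twist":[0,0,0],"fingers":0},{"slide":[0,0,-1],"twist":[0,0,0],"fingers":0},{"slide":[0,0,-1],"twist":[0,0,0],"fingers":0}]'
python3 - <<'E'
from h import *
print(plan((.583,-.331),.23,np.radians(30+180)))
c=imaging.camera('top'); cv2.imwrite('pics/t2.png',c['image'][:,:,::-1])
E
```

```text
t: 7.17
ee_pos: [0.4604, 0.0124, 0.0761]
tcp_rot: [-3.141, 0.0, -2.548]
force: [-0.8, -0.5, 0.3]
grip_width: 0.0728
finger_force: 0.0
t: 7.67
ee_pos: [0.4624, 0.012, 0.2318]
tcp_rot: [-3.134, 0.007, -2.548]
force: [0.4, -0.3, -0.1]
grip_width: 0.0853
finger_force: 0.0
(array([ 0.613, -2.345,  0.026]), array([-0.009,  0.009,  0.089]))
```

View pics/t2.png

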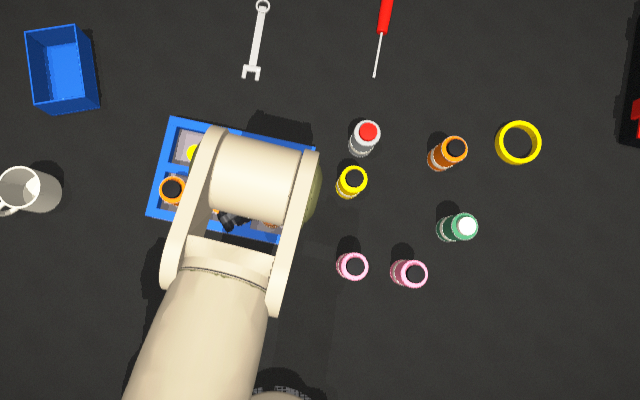

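```bash
python3 -m jog '[{"slide":[0.28,-1,0],"twist":[0,0,1],"fingers":0},{"slide":[0.28,-1,0],"twist":[0,0,1],"fingers":0},{"slide":[0.28,-1,0],"twist":[0,0,1],"fingers":0},{"slide":[0.28,-1,0],"twist":[0,0,1],"fingers":0},{"slide":[0.28,-1,0],"twist":[0,0,1],"fingers":0},{"slide":[0.28,-1,0],"twist":[0,0,1],"fingers":0},{"slide":[0.28,-1,0],"twist":[0,0,1],"fingers":0},{"slide":[0.28,-1,0],"twist":[0,0,1],"fingers":0}]'
python3 - <<'E'
from h import *
s=manip.read_state();print(plan((.583,-.331),.23,np.radians(124)),s['q'][5])
E
```

```text
t: 8.38
ee_pos: [0.509, -0.1354, 0.2246]
tcp_rot: [3.141, -0.002, 2.948]
force: [0.5, -0.3, 0.5]
grip_width: 0.0855
finger_force: 0.0
(array([-0.735, -1.185, -0.039]), array([-0.   , -0.003,  0.998])) -1.8598887106193989
```

```bash
python3 -m jog '[{"slide":[-0.55,-0.88,-0.03],"twist":[0,0,1],"fingers":0},{"slide":[-0.55,-0.88,-0.03],"twist":[0,0,1],"fingers":0},{"slide":[-0.55,-0.88,-0.03],"twist":[0,0,1],"fingers":0},{"slide":[-0.55,-0.88,-0.03],"twist":[0,0,1],"fingers":0},{"slide":[-0.55,-0.88,-0.03],"twist":[0,0,1],"fingers":0},{"slide":[-0.55,-0.88,-0.03],"twist":[0,0,1],"fingers":0},{"slide":[-0.55,-0.88,-0.03],"twist":[0,0,1],"fingers":0},{"slide":[-0.55,-0.88,-0.03],"twist":[0,0,1],"fingers":0}]'
python3 - <<'E'
from h import *
s=manip.read_state();print(plan((.583,-.331),.23,np.radians(124)),s['q'][5])
c=imaging.camera('wrist'); cv2.imwrite('pics/w3.png',c['image'][:,:,::-1]); np.savez('w3.npz',**c,ee_pos=s['ee_pos'],tcp_rot=s['tcp_rot'])
t=imaging.camera('top'); cv2.imwrite('pics/t3.png',t['image'][:,:,::-1][80:280,100:420])
E
```

```text
t: 9.05
ee_pos: [0.565, -0.2806, 0.2293]
tcp_rot: [-3.141, -0.002, 2.165]
force: [1.0, -0.3, -0.2]
grip_width: 0.0851
finger_force: 0.0
(array([-0.345, -0.089, -0.005]), array([-0.001, -0.002,  0.   ])) -1.2401153117774193
```

View pics/w3.png

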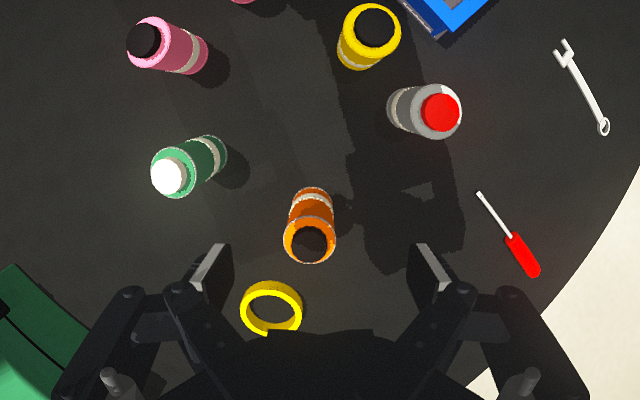

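View pics/t3.png

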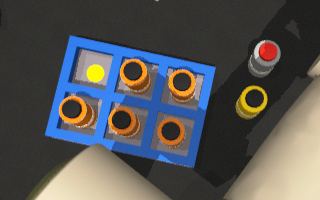

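The top crop shows the first tin upright in its cell, with cell a still empty (dot at crop (95,73)). In the wrist view the shoulder ring of tin B is centred near (310,240).

```bash
python3 - <<'E'
from h import *
c=dict(np.load('w3.npz')); s=c; I=c['image']; h=cv2.cvtColor(I,cv2.COLOR_RGB2HSV); H,S,V=h[...,0],h[...,1],h[...,2]
yy,xx=np.indices(H.shape); near=np.hypot(yy-243,xx-310)<34
print('ring guess',wray(c,s,(310,240),.106).round(4))
for ce,st,k in blobs(near&(V<75)&(yy<262)&(np.hypot(yy-244,xx-310)<20),100): print('cap',ce,st,wray(c,s,ce,.119).round(4))
st=manip.read_state()
for z in(.23,.068): print(plan(wray(c,s,(310,240),.106),z,np.radians(124),st)[0])
E
```

```text
ring guess [ 0.5872 -0.3296]
cap [308.89076465 244.02482622] [ 292  226   35   36 1007] [ 0.5855 -0.3282]
[-0.354 -0.062 -0.002]
[-0.355 -0.062  1.078]
```

```bash
python3 -m jog '[{"slide":[-0.2,-0.04,0],"twist":[0,0,0],"fingers":0},{"slide":[-0.35,-0.065,0],"twist":[0,0,0],"fingers":0},{"slide":[-0.35,-0.065,0.0],"twist":[0,0,0],"fingers":0},{"slide":[-0.35,-0.065,0.2],"twist":[0,0,0],"fingers":0},{"slide":[-0.35,-0.065,0.4],"twist":[0,0,0],"fingers":0},{"slide":[-0.35,-0.065,0.4],"twist":[0,0,0],"fingers":0}]'
python3 -c "
from h import *
print(plan((.586,-.3297),.068,np.radians(124)))"
```

```text
t: 9.65
ee_pos: [0.5845, -0.3278, 0.1642]
tcp_rot: [-3.139, -0.01, 2.166]
force: [-0.4, 0.7, -1.3]
grip_width: 0.0856
finger_force: 0.0
(array([-0.023,  0.003,  0.641]), array([-0.004, -0.013,  0.003]))
```

```bash
python3 -m jog '[{"slide":[-0.012,0,0.2],"twist":[0,0,0],"fingers":0},{"slide":[-0.012,0,0.4],"twist":[0,0,0],"fingers":0},{"slide":[-0.012,0,0.55],"twist":[0,0,0],"fingers":0},{"slide":[-0.012,0,0.64],"twist":[0,0,0],"fingers":0},{"slide":[-0.012,0,0.64],"twist":[0,0,0],"fingers":0},{"slide":[-0.012,0,0.64],"twist":[0,0,0],"fingers":0}]'
python3 -m jog '[{"slide":[0,0,0],"twist":[0,0,0],"fingers":0.35},{"slide":[0,0,0],"twist":[0,0,0],"fingers":0.6},{"slide":[0,0,0],"twist":[0,0,0],"fingers":1},{"slide":[0,0,0],"twist":[0,0,0],"fingers":1},{"slide":[0,0,0],"twist":[0,0,0],"fingers":1},{"slide":[0,0,0],"twist":[0,0,0],"fingers":1},{"slide":[0,0,0],"twist":[0,0,0],"fingers":1},{"slide":[0,0,0],"twist":[0,0,0],"fingers":1}]' 50
```

```text
t: 10.15
ee_pos: [0.5879, -0.3312, 0.0758]
tcp_rot: [3.141, 0.001, 2.165]
force: [0.9, 0.2, 0.5]
grip_width: 0.0854
finger_force: 0.0
t: 10.82
ee_pos: [0.588, -0.3317, 0.0763]
tcp_rot: [3.141, 0.002, 2.164]
force: [-1.6, -0.1, 6.3]
grip_width: 0.0483
finger_force: 52.0
```

```bash
python3 -m jog '[{"slide":[0,0,-0.1],"twist":[0,0,0],"fingers":1},{"slide":[0,0,-0.3],"twist":[0,0,0],"fingers":1},{"slide":[0,0,-0.55],"twist":[0,0,0],"fingers":1},{"slide":[0,0,-0.8],"twist":[0,0,0],"fingers":1},{"slide":[0,0,-1],"twist":[0,0,0],"fingers":1},{"slide":[0,0,-1],"twist":[0,0,0],"fingers":1},{"slide":[0,0,-1],"twist":[0,0,0],"fingers":1}]'
python3 -c "
from h import *
print(plan((.585,.175),.24,np.radians(124)))"
```

```text
t: 11.4
ee_pos: [0.5878, -0.3313, 0.226]
tcp_rot: [3.141, 0.003, 2.164]
force: [0.0, 0.6, -3.3]
grip_width: 0.0483
finger_force: 52.5
(array([ 2.808,  1.873, -0.099]), array([0.001, 0.003, 0.   ]))
```

Three equal carry legs (2.81 and 1.87 units in all).

```bash
python3 -m jog '[{"slide":[0.15,0.1,-0.1],"twist":[0,0,0],"fingers":1},{"slide":[0.32,0.21,-0.1],"twist":[0,0,0],"fingers":1},{"slide":[0.5,0.33,-0.1],"twist":[0,0,0],"fingers":1},{"slide":[0.7,0.46,-0.1],"twist":[0,0,0],"fingers":1},{"slide":[0.9,0.6,-0.1],"twist":[0,0,0],"fingers":1},{"slide":[1,0.67,-0.1],"twist":[0,0,0],"fingers":1}]'
python3 -m jog '[{"slide":[0.15,0.1,0],"twist":[0,0,0],"fingers":1},{"slide":[0.32,0.21,0],"twist":[0,0,0],"fingers":1},{"slide":[0.5,0.33,0],"twist":[0,0,0],"fingers":1},{"slide":[0.7,0.46,0],"twist":[0,0,0],"fingers":1},{"slide":[0.9,0.6,0],"twist":[0,0,0],"fingers":1},{"slide":[1,0.67,0],"twist":[0,0,0],"fingers":1},{"slide":[1,0.67,0],"twist":[0,0,0],"fingers":1},{"slide":[1,0.67,0],"twist":[0,0,0],"fingers":1}]'
python3 -c "
from h import *
print(plan((.585,.175),.24,np.radians(124)))"
```

```text
t: 11.9
ee_pos: [0.5861, -0.1465, 0.2376]
tcp_rot: [-3.14, -0.004, 2.167]
force: [-0.2, 0.2, -1.9]
grip_width: 0.0485
finger_force: 52.8
t: 12.57
ee_pos: [0.5857, 0.0307, 0.2377]
tcp_rot: [-3.139, -0.002, 2.166]
force: [-0.5, 0.5, -2.7]
grip_width: 0.0484
finger_force: 52.8
(array([ 0.799,  0.536, -0.015]), array([-0.003, -0.003,  0.002]))
```

```bash
python3 -m jog '[{"slide":[0.15,0.1,0],"twist":[0,0,0],"fingers":1},{"slide":[0.32,0.21,0],"twist":[0,0,0],"fingers":1},{"slide":[0.5,0.33,0],"twist":[0,0,0],"fingers":1},{"slide":[0.7,0.46,0],"twist":[0,0,0],"fingers":1},{"slide":[0.8,0.535,0],"twist":[0,0,0],"fingers":1},{"slide":[0.8,0.535,0],"twist":[0,0,0],"fingers":1},{"slide":[0.8,0.535,0],"twist":[0,0,0],"fingers":1}]'
python3 - <<'E'
from h import *
s=manip.read_state(); print(plan((.585,.175),.0823,np.radians(124)))
c=imaging.camera('wrist'); cv2.imwrite('pics/w4.png',c['image'][:,:,::-1])
E
```

```text
t: 13.15
ee_pos: [0.5857, 0.1737, 0.2383]
tcp_rot: [-3.14, -0.001, 2.165]
force: [-0.3, -0.3, -2.5]
grip_width: 0.0482
finger_force: 52.8
(array([0.009, 0.003, 1.04 ]), array([-0.003, -0.001,  0.   ]))
```

View pics/w4.png

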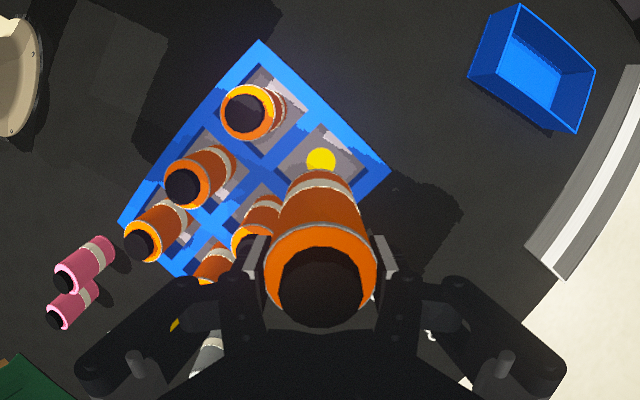

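Same picture as for the first tin: dot at (321,160), tin upright. I lower it the same way.

```bash
python3 -m jog '[{"slide":[0.005,0,0.12],"twist":[0,0,0],"fingers":1},{"slide":[0.005,0,0.27],"twist":[0,0,0],"fingers":1},{"slide":[0.005,0,0.42],"twist":[0,0,0],"fingers":1},{"slide":[0.005,0,0.57],"twist":[0,0,0],"fingers":1},{"slide":[0.005,0,0.7],"twist":[0,0,0],"fingers":1},{"slide":[0.005,0,0.8],"twist":[0,0,0],"fingers":1},{"slide":[0.005,0,0.88],"twist":[0,0,0],"fingers":1},{"slide":[0.005,0,0.93],"twist":[0,0,0],"fingers":1}]'
python3 -m jog '[{"slide":[0,0,0.03],"twist":[0,0,0],"fingers":1},{"slide":[0,0,0.06],"twist":[0,0,0],"fingers":1},{"slide":[0,0,0.08],"twist":[0,0,0],"fingers":1},{"slide":[0,0,0.09],"twist":[0,0,0],"fingers":1},{"slide":[0,0,0.1],"twist":[0,0,0],"fingers":1},{"slide":[0,0,0.1],"twist":[0,0,0],"fingers":1},{"slide":[0,0,0.1],"twist":[0,0,0],"fingers":1}]'
```

```text
t: 13.87
ee_pos: [0.5851, 0.1734, 0.0985]
tcp_rot: [-3.14, -0.001, 2.162]
force: [0.2, 0.1, -2.9]
grip_width: 0.0483
finger_force: 52.9
t: 14.45
ee_pos: [0.5855, 0.175, 0.0853]
tcp_rot: [3.141, 0.0, 2.164]
force: [-0.5, -0.5, -1.9]
grip_width: 0.0486
finger_force: 52.9
```

```bash
python3 -m jog '[{"slide":[0,0,0.007],"twist":[0,0,0],"fingers":1},{"slide":[0,0,0.014],"twist":[0,0,0],"fingers":1},{"slide":[0,0,0.02],"twist":[0,0,0],"fingers":1},{"slide":[0,0,0.023],"twist":[0,0,0],"fingers":1},{"slide":[0,0,0.023],"twist":[0,0,0],"fingers":1},{"slide":[0,0,0.023],"twist":[0,0,0],"fingers":1}]'
```

```text
t: 14.95
ee_pos: [0.5855, 0.1749, 0.0823]
tcp_rot: [3.141, 0.0, 2.164]
force: [-2.6, -1.6, 6.0]
grip_width: 0.0488
finger_force: 53.6
```

On the floor (6 N upward). Release, rise, check.

```bash
python3 -m jog '[{"slide":[0,0,0],"twist":[0,0,0],"fingers":0.35},{"slide":[0,0,0],"twist":[0,0,0],"fingers":0.3},{"slide":[0,0,0],"twist":[0,0,0],"fingers":0.2},{"slide":[0,0,0],"twist":[0,0,0],"fingers":0.15},{"slide":[0,0,0],"twist":[0,0,0],"fingers":0.15}]'
python3 -m jog '[{"slide":[0,0,-0.1],"twist":[0,0,0],"fingers":0.15},{"slide":[0,0,-0.3],"twist":[0,0,0],"fingers":0.15},{"slide":[0,0,-0.55],"twist":[0,0,0],"fingers":0.15},{"slide":[0,0,-0.8],"twist":[0,0,0],"fingers":0},{"slide":[0,0,-1],"twist":[0,0,0],"fingers":0},{"slide":[0,0,-1],"twist":[0,0,0],"fingers":0},{"slide":[0,0,-1],"twist":[0,0,0],"fingers":0}]'
python3 - <<'E'
from h import *
c=imaging.camera('side'); cv2.imwrite('pics/s5.png',cv2.resize(c['image'][80:280,180:480,::-1],None,fx=2,fy=2))
E
```

```text
t: 15.37
ee_pos: [0.5854, 0.1749, 0.0815]
tcp_rot: [-3.142, -0.0, 2.164]
force: [0.1, 0.1, -0.8]
grip_width: 0.0727
finger_force: 0.0
t: 15.95
ee_pos: [0.5858, 0.175, 0.233]
tcp_rot: [3.139, 0.001, 2.164]
force: [0.7, 0.2, -0.6]
grip_width: 0.0852
finger_force: 0.0
```

View pics/s5.png

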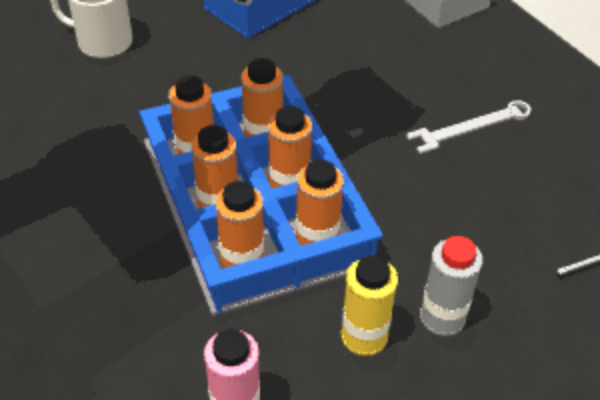

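All six cells hold upright tins; the two new ones are at (238,220) and (262,95) in the crop. The gripper is clear of everything.

```bash
python3 -c "
from workcell import manip
print(manip.finish_job())"
```

```text
the job is handed in; nothing more can be done
None
```

I lowered both loose orange tins into the two empty cells and let them go. They stand upright in the last camera view, and the job is handed in at about 16 s, though the hand-in call returned no verdict.

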